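# Sort returned pipe couplers by length into the stock tray

### The job

Four returned grey pipe couplers of three lengths lie on the round black chamber cover. Put each one into the tray lane whose strapped-down sample has the same length, lying flat on the lane floor and straight along the lane in line with the sample. Lay them down rather than dropping them, and leave the tin, the bottle and the orange pipe socket standing where they are.

Things in the scene. Friction and masses are not known exactly. Their poses are not given: they have to be found in the camera images.
- part_long: loose long grey plastic coupler, 130 mm long: round barrel 34 mm in diameter (grip across it) with a hexagonal collar at each end (20 mm long, 40 mm across flats). Origin at its middle on its axis, 20 mm above what it lies on; x along its length.
- part_medium: loose medium grey plastic coupler, 100 mm long: round barrel 34 mm in diameter (grip across it) with a hexagonal collar at each end (20 mm long, 40 mm across flats). Origin at its middle on its axis, 20 mm above what it lies on; x along its length.
- part_short_a: loose short grey plastic coupler, 70 mm long: round barrel 34 mm in diameter (grip across it) with a hexagonal collar at each end (20 mm long, 40 mm across flats). Origin at its middle on its axis, 20 mm above what it lies on; x along its length. Starts with an end 8 to 18 mm from the side of the long one's barrel, blocking a grip there.
- part_short_b: loose short grey plastic coupler, 70 mm long: round barrel 34 mm in diameter (grip across it) with a hexagonal collar at each end (20 mm long, 40 mm across flats). Origin at its middle on its axis, 20 mm above what it lies on; x along its length.
- sample_long: fixed long sample coupler, 130 mm long, like the loose ones, strapped down at the far end of a tray lane (which lane varies). Origin at its middle on its axis, on the lane's centre line, 20 mm above the lane floor; x along the lane, z up. The lane is free from its near end wall (at x = -232 mm) to this sample's near end (at x = -65 mm).
- sample_medium: fixed medium sample coupler, 100 mm long, like the loose ones, strapped down at the far end of a tray lane (which lane varies). Origin at its middle on its axis, on the lane's centre line, 20 mm above the lane floor; x along the lane, z up. The lane is free from its near end wall (at x = -232 mm) to this sample's near end (at x = -50 mm).
- sample_short: fixed short sample coupler, 70 mm long, like the loose ones, strapped down at the far end of a tray lane (which lane varies). Origin at its middle on its axis, on the lane's centre line, 20 mm above the lane floor; x along the lane, z up. The lane is free from its near end wall (at x = -232 mm) to this sample's near end (at x = -35 mm).
- tray: fixed plywood tray, 312 (x) by 258 mm (y), left or right of the robot, the cover on the other side. Origin: centre of underside. Three lanes along x, each 300 by 78 mm inside, centre lines at y = -84, 0, +84 mm; floor 4 mm thick; walls 6 mm thick, tops 18 mm above the counter. Each lane has a sample with its middle at x = +82 mm.
- cover: fixed round black plastic chamber cover lying flat on the counter, 336 mm in diameter, 12 mm thick, origin at the centre of its underside; the loose couplers and the tin start on it; its yaw is arbitrary.
- tin: bystander: tin of solvent cement standing on the cover, 54 mm in diameter, 85 mm tall, origin at the centre of its underside
- bottle: bystander: white bottle standing on the counter between cover and tray, 56 mm in diameter, 170 mm tall, origin at the centre of its underside
- socket: bystander: orange pipe socket standing on the counter nearer to the robot, 68 mm in diameter, 90 mm tall, origin at the centre of its underside
There are look-alikes about, which are no part of the job. Leave any purple or yellow look-alike of the part_short_a alone.

How it is judged:
At the end, for the whole second after the job is handed in: Each coupler rests, released, in its own length's lane, between sample and near end: within 24 mm sideways of the sample's axis line, 8 mm in height, 0.25 rad in direction. Tin, bottle and socket never moved over 30 mm or tipped; no coupler dropped (x of part_long in the frame of sample_long between -0.215 and -0.128 m and y of part_long in the frame of sample_long between -0.024 and 0.024 m and z of part_long in the frame of sample_long between -0.008 and 0.008 m and angle between the x axis of part_long and the x axis of sample_long, either way round below 0.25 rad and linear speed of each of part_long, part_short_a, part_medium, part_short_b below 0.02 m/s and contact force between each of part_long, part_short_a, part_medium, part_short_b and the fingers below 0.1 N and x of part_short_a in the frame of sample_short between -0.215 and -0.068 m and y of part_short_a in the frame of sample_short between -0.024 and 0.024 m and z of part_short_a in the frame of sample_short between -0.008 and 0.008 m and angle between the x axis of each of part_short_a, part_short_b and the x axis of sample_short, either way round below 0.25 rad and x of part_medium in the frame of sample_medium between -0.215 and -0.098 m and y of part_medium in the frame of sample_medium between -0.024 and 0.024 m and z of part_medium in the frame of sample_medium between -0.008 and 0.008 m and angle between the x axis of part_medium and the x axis of sample_medium, either way round below 0.25 rad and x of part_short_b in the frame of sample_short between -0.215 and -0.068 m and y of part_short_b in the frame of sample_short between -0.024 and 0.024 m and z of part_short_b in the frame of sample_short between -0.008 and 0.008 m); the robot touches nothing.
It fails at once if the tin is moved more than 30 mm or tipped (distance of tin from where it was at the start of the episode above 0.03 m or angle between tin's own z axis and vertical above 0.4 rad).
It fails at once if the bottle is moved more than 30 mm or tipped (distance of bottle from where it was at the start of the episode above 0.03 m or angle between bottle's own z axis and vertical above 0.4 rad).
It fails at once if the socket is moved more than 30 mm or tipped (distance of socket from where it was at the start of the episode above 0.03 m or angle between socket's own z axis and vertical above 0.4 rad).
It fails at once if a coupler is dropped or thrown (faster than 0.8 m/s while not held) ((linear speed of part_long above 0.8 m/s and contact force between part_long and the fingers below 0.1 N) or (linear speed of part_short_a above 0.8 m/s and contact force between part_short_a and the fingers below 0.1 N) or (linear speed of part_medium above 0.8 m/s and contact force between part_medium and the fingers below 0.1 N) or (linear speed of part_short_b above 0.8 m/s and contact force between part_short_b and the fingers below 0.1 N)).
It also fails if it takes over 72 s, if anything falls off the work surface, if the arm or the gripper's body presses on something with over 40 N, if the wrist force passes 120 N, or if a joint passes its speed limit or range.

### The arm

A 6-joint arm with a two-finger parallel gripper is mounted at the origin on the work surface. World frame = base frame: x ahead of the robot, y to its left, z up, the work surface at z = 0. Lengths are in m, angles in rad, forces in N, time in s.
With the tool pointing down it reaches from about 0.35 to 0.85 m from the base axis. Payload 8.1 kg.
Tool frame: the origin (TCP) lies at the very end of the fingers, on their centre line; the grasp point (between the pads) lies 19 mm behind it; z points along the fingers, y is the direction in which the jaws open and shut (so a half turn about z gives the same grasp; the last joint's range is limited). The gripper opens to 93 mm and grips with 3 to 60 N. Pads are 15 mm wide; open, the fingers measure 128 mm over their backs; the gripper's body (75 mm by 188 mm) begins 65 mm behind the grasp point.
Start: joints at [1.11, 0.13, 1.488, -0, 1.523, -0.085], TCP at [0.22, 0.558, 0.219] pointing down, gripper open.
Joint ranges: [-2.96, 2.96], [-0.89, 2.26], [0.02, 2.5], [-1.34, 4.48], [0, 2.73], [-2.66, 2.66]. Speed limits (rad/s): [2.39, 2.39, 2.79, 3.14, 3.14, 3.14].

### API

Orientations are given as a rotation vector (axis times angle).
In Python, from plant import robot, vision gives the robot as it stands.
- The arm moves only by the shell command python3 -m creep 'ROWS' [FORCE]. ROWS is JSON, a list of rows, each a list of 7 numbers: the shift along the world's x, y, z in m, then the turn, a rotation vector about the world's x, y, z in degrees, then the closure, from 0 (fully open) to 1 (shut). A call has 1 to 10 rows; each row shifts and turns the commanded pose from where the row before left it; what a row does not reach is not made up. A row lasts 1/12 s, in which the tool goes at most 41.7 mm and 7.16 degrees, less where a joint would pass 70% of its speed; a pose out of reach is approached as far as the arm can. A call is refused whole if a number of a shift passes 0.0417 or a number of a turn 7.16, either way. A call with a gripper value outside its range is refused whole. The fingers move at their own pace and stop on an object; FORCE is the grip in N (left out, the last holds). Time passes only in rows, so rows that do not move let the fingers close. It gives the time, the measured TCP pose, the force and the opening at its end, in the units of the state.
- robot.read_state(): the state, without advancing time (a new reading comes with each control period).
- vision.read_camera(name): name is "scene" or "top" or "wrist"; returns (picture, depth): 480x640x3 uint8, red, green, blue; 480x640 float32, m along the optical axis (not along the pixel's ray), 0 where there is no reading.
- vision.get_calibration(name): a dict with "fx", "fy", "cx", "cy" (pixels), "dist_coeffs" ([k1, k2, p1, p2, k3] as OpenCV has them; the pictures are not rectified), "R" (3x3) and "t" (3): a world point X has camera coordinates R X + t; the wrist camera has in their place "T_tool_cam" (4x4, takes a point from camera to tool coordinates, whose origin is the TCP and whose axes are the flange's). Camera axes: x right, y down, z forward; pixel columns grow to the right and rows downward; lengths in m; the calibration is good to about 2 mm. A picture is of the moment at which its call begins: read the wrist's pose just before it. get_calibration takes no time and is no camera call.
- robot.close_job(): hands the job in, once; it reports no verdict.
The state is a dict: "t": time; "q": joint angles; "dq": joint speeds; "joint_torque": joint torques, N m; "tool_pos": TCP position; "orientation": TCP orientation; "force": force on the tool from outside, world axes, zero at the start; "wrist_torque": the same for the moment, N m; "opening": finger opening in m.
Only numpy, scipy, OpenCV 4.12 (cv2) and the standard library are available. Lean on these libraries where they do the work, as an engineer would, in place of code of your own. Each camera call takes 0.05 s, during which the arm holds its last target. There are 200 camera calls.

## Working session

There is one attempt and no reset: what is moved stays moved. The work goes in short steps, Python scripts to look and compute and a shell command to move; the robot and the scene stay as the last step left them, time stands still between calls to the robot, and variables do not carry over. Pictures are saved under pics/ and viewed, on a budget of 10 in all, crops included, one or two more only if the job needs it, and the job is handed in when it is done.

```bash
mkdir -p pics; ls
python3 - <<'E'
from plant import robot, vision
import cv2,numpy as np
s=robot.read_state();print(s)
for n in ["top","scene"]:
    p,d=vision.read_camera(n);np.savez(f"{n}0.npz",p=p,d=d)
    cv2.imwrite(f"pics/{n}0.png",p[...,::-1])
    print(n,{k:np.round(v,4).tolist() for k,v in vision.get_calibration(n).items()})
print({k:np.round(v,4).tolist() for k,v in vision.get_calibration("wrist").items()})
E
```

```text
pics
{'t': 0.0, 'q': array([ 1.10959611e+00,  1.31153012e-01,  1.48927871e+00, -1.92969080e-05,
        1.52299940e+00, -8.53548141e-02]), 'dq': array([ 1.12849759e-03, -1.23107365e-03, -3.13532724e-05,  8.22699435e-04,
       -8.10106502e-04, -7.80932128e-04]), 'joint_torque': array([-2.38267472e-03, -5.59844649e+01, -4.91755271e+01,  7.67193222e-02,
        3.54189088e-02, -8.86258772e-05]), 'tool_pos': array([0.21994079, 0.55762006, 0.21759264]), 'orientation': array([-5.86816954e-01, -3.08581298e+00,  2.78844067e-03]), 'force': array([-0.2579021 , -0.03891725, -0.36220085]), 'wrist_torque': array([0.02027486, 0.0316692 , 0.01152883]), 'opening': 0.09314890434688335}
top {'fx': 574.2369, 'fy': 574.2369, 'cx': 312.1328, 'cy': 244.3308, 'dist_coeffs': [0.0496, 0.0, 0.0, 0.0, 0.0], 'R': [[0.0104, -0.9998, -0.0163], [-0.9953, -0.0088, -0.0966], [0.0965, 0.0173, -0.9952]], 't': [0.018, 0.5552, 1.326]}
scene {'fx': 458.6996, 'fy': 458.6996, 'cx': 318.4518, 'cy': 249.17, 'dist_coeffs': [-0.0551, 0.0, 0.0, 0.0, 0.0], 'R': [[0.7106, 0.7035, 0.0096], [0.5666, -0.5641, -0.6006], [-0.4171, 0.4323, -0.7995]], 't': [-0.3876, -0.2579, 1.0633]}
{'fx': 363.2885, 'fy': 363.2885, 'cx': 321.8957, 'cy': 240.7995, 'dist_coeffs': [-0.0024, 0.0, 0.0, 0.0, 0.0], 'T_tool_cam': [[-0.0004, -0.9613, -0.2755, 0.0768], [1.0, -0.0005, 0.0003, 0.0003], [-0.0004, -0.2755, 0.9613, -0.1658], [0.0, 0.0, 0.0, 1.0]]}
```

View pics/top0.png

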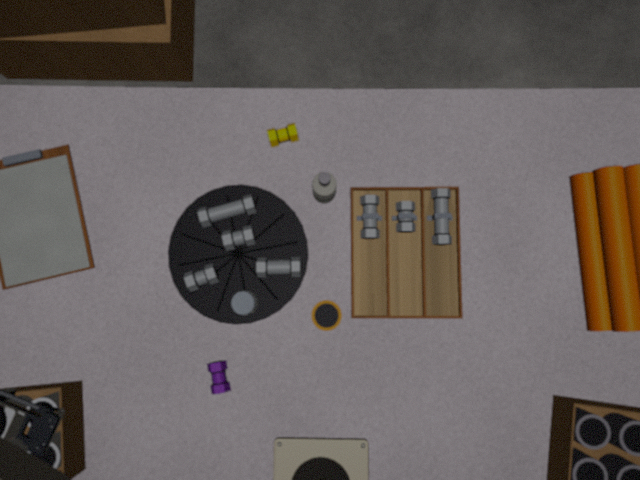

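View pics/scene0.png

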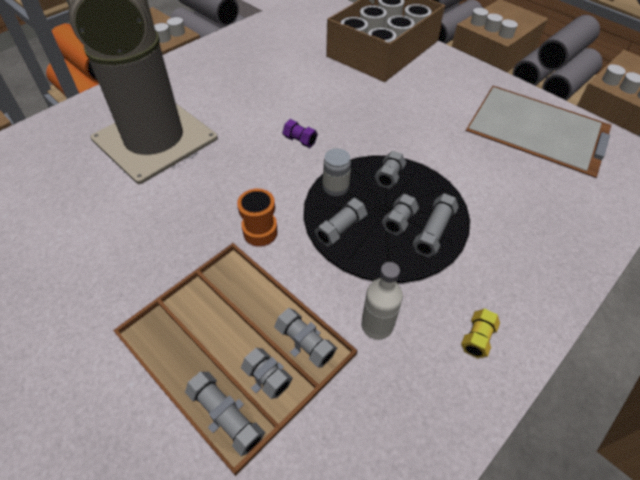

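The top view shows these grey loose couplers on the cover:
- long at (227,210)
- short_a at (238,238)
- medium at (278,267)
- short_b at (200,277)

Things that could be mistaken for them: yellow (283,134), purple (219,377), and the strapped samples in the tray at medium (370,216), short (405,216) and long (442,216). Obstacles are the tin (243,302), bottle (324,187) and socket (326,315).

```bash
cat > h.py <<'E'
import numpy as np,cv2
from plant import robot,vision
def cloud(name,p=None,d=None):
    c=vision.get_calibration(name)
    s=robot.read_state() if name=="wrist" else None
    if p is None: p,d=vision.read_camera(name)
    K=np.array([[c["fx"],0,c["cx"]],[0,c["fy"],c["cy"]],[0,0,1]])
    v,u=np.mgrid[:480,:640]
    n=cv2.undistortPoints(np.stack([u,v],-1).reshape(-1,1,2).astype(float),K,np.array(c["dist_coeffs"])).reshape(480,640,2)
    P=np.dstack([n*d[...,None],d])
    if s is None: W=(P-np.array(c["t"]))@np.array(c["R"])
    else:
        T=np.array(c["T_tool_cam"]);R=cv2.Rodrigues(np.array(s["orientation"]))[0]
        W=(P@T[:3,:3].T+T[:3,3])@R.T+s["tool_pos"]
    return p,d,W
def blobs(p,d,W,zlo,zhi,box,minn=40,grey=True):
    m=(d>0)&(W[...,2]>zlo)&(W[...,2]<zhi)&(W[...,0]>box[0])&(W[...,0]<box[1])&(W[...,1]>box[2])&(W[...,1]<box[3])
    if grey:
        q=p.astype(int);m&=((q.max(2)-q.min(2))<35)
    n,l,st,ce=cv2.connectedComponentsWithStats(m.astype(np.uint8))
    for i in range(1,n):
        if st[i,4]<minn: continue
        X=W[l==i];(cx,cy),(w,h),a=cv2.minAreaRect(X[:,:2].astype(np.float32))
        if w<h: w,h,a=h,w,a+90
        a=(a+90)%180-90
        print(f"px {ce[i].round(0)} n{st[i,4]} c=({cx:.4f},{cy:.4f}) L{w*1e3:.0f} W{h*1e3:.0f} yaw{a:.1f} z95={np.percentile(X[:,2],95):.4f} zmed={np.median(X[:,2]):.4f}")
    return m
E
python3 - <<'E'
from h import *
z=np.load("top0.npz");p,d,W=cloud("top",z["p"],z["d"])
print(W[400,480],W[250,410],W[230,270], "cover")
m=blobs(p,d,W,.03,.3,(.25,1,-.5,.5),grey=False)
print("tray>10mm");t=blobs(p,d,W,.011,.3,(.25,1,-.45,0),grey=False,minn=200)
im=p[170:330,160:470,::-1].copy();im=cv2.resize(im,None,fx=2.5,fy=2.5,interpolation=cv2.INTER_CUBIC)
cv2.imwrite("pics/crop.png",im)
E
```

```text
[ 0.19973343 -0.3674894   0.00308565] [ 0.5456019  -0.20952036  0.0051525 ] [0.59092536 0.12546141 0.00409603] cover
px [283. 134.] n350 c=(0.8194,0.0964) L71 W35 yaw-75.2 z95=0.0418 zmed=0.0364
px [324. 187.] n598 c=(0.6819,-0.0032) L55 W53 yaw-83.1 z95=0.1704 zmed=0.1141
px [442. 216.] n799 c=(0.6233,-0.2781) L132 W40 yaw0.3 z95=0.0457 zmed=0.0394
px [226. 211.] n906 c=(0.6328,0.2256) L133 W46 yaw-74.3 z95=0.0528 zmed=0.0455
px [370. 216.] n639 c=(0.6211,-0.1112) L101 W40 yaw-0.1 z95=0.0457 zmed=0.0396
px [406. 216.] n483 c=(0.6223,-0.1961) L71 W42 yaw1.7 z95=0.0466 zmed=0.0406
px [239. 238.] n534 c=(0.5681,0.1953) L71 W46 yaw-75.3 z95=0.0536 zmed=0.0468
px [279. 267.] n736 c=(0.5005,0.1004) L100 W45 yaw-87.9 z95=0.0528 zmed=0.0460
px [200. 277.] n548 c=(0.4750,0.2822) L72 W46 yaw-69.3 z95=0.0536 zmed=0.0465
px [245. 303.] n510 c=(0.4176,0.1731) L52 W51 yaw1.3 z95=0.0996 zmed=0.0946
px [326. 315.] n736 c=(0.3917,-0.0112) L66 W64 yaw0.8 z95=0.0936 zmed=0.0892
px [216. 368.] n181 c=(0.2660,0.2415) L35 W32 yaw-82.8 z95=0.0422 zmed=0.0368
tray>10mm
px [329. 187.] n368 c=(0.6818,-0.0159) L52 W31 yaw1.1 z95=0.1709 zmed=0.1141
px [418. 239.] n2882 c=(0.5419,-0.1974) L310 W258 yaw0.5 z95=0.0430 zmed=0.0184
px [370. 216.] n740 c=(0.6211,-0.1117) L101 W46 yaw-0.1 z95=0.0455 zmed=0.0389
px [405. 217.] n573 c=(0.6222,-0.1961) L71 W46 yaw1.1 z95=0.0463 zmed=0.0398
px [330. 315.] n515 c=(0.3918,-0.0223) L66 W42 yaw0.5 z95=0.0936 zmed=0.0892
```

View pics/crop.png

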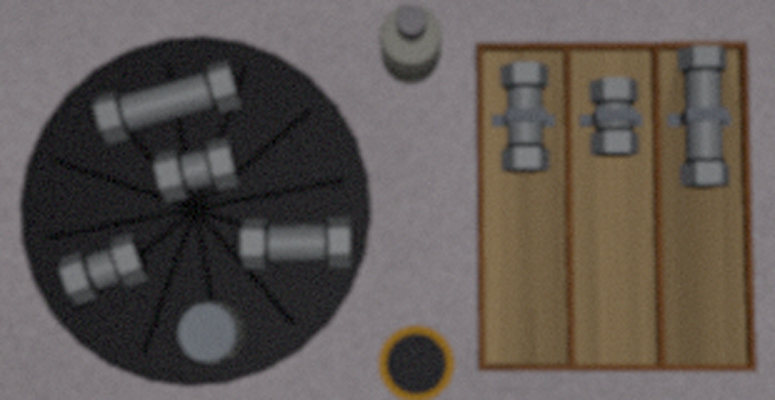

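The crop shows the four grey loose parts clearly, with three grey samples strapped in the tray: medium in the +y lane, short in the middle lane, long in the -y lane. Purple and yellow are well off to the side. I'll start with the medium one.

```bash
python3 -m creep '[[0.0205,-0.0335,0,0,0,-6.65,0],[0.0205,-0.0335,0,0,0,-6.65,0],[0.0205,-0.0335,0,0,0,-6.65,0],[0.0205,-0.0335,0,0,0,-6.65,0],[0.0205,-0.0335,0,0,0,-6.65,0],[0.0205,-0.0335,0,0,0,-6.65,0],[0.0205,-0.0335,0,0,0,-6.65,0],[0.0205,-0.0335,0,0,0,-6.65,0],[0.0205,-0.0335,0,0,0,-6.65,0],[0.0205,-0.0335,0,0,0,-6.65,0]]' 30
python3 -m creep '[[0.019,-0.0305,0,0,0,0,0.3],[0.019,-0.0305,0,0,0,0,0.3],[0.019,-0.0305,0,0,0,0,0.3],[0.019,-0.0305,0,0,0,0,0.3],[0,0,0,0,0,0,0.3],[0,0,0,0,0,0,0.3]]'
cat >> h.py <<'E'
def pose():
    s=robot.read_state();R=cv2.Rodrigues(np.array(s["orientation"]))[0]
    print("t%.2f"%s["t"],"tcp",np.round(s["tool_pos"],4),"toolx %.1f"%np.degrees(np.arctan2(R[1,0],R[0,0])),"tilt %.1f"%np.degrees(np.arccos(-R[2,2])),"open %.4f"%s["opening"],"F",np.round(s["force"],1),"q",np.round(s["q"],2))
E
cat > look.py <<'E'
from h import *
pose();p,d,W=cloud("wrist")
blobs(p,d,W,.03,.1,(.35,.75,0,.36),minn=300)
E
python3 look.py
```

```text
t: 0.93
tool_pos: [0.4255, 0.2213, 0.2184]
orientation: [-2.189, -2.253, 0.0]
force: [-0.1, 0.1, 0.1]
opening: 0.093
t: 1.43
tool_pos: [0.5014, 0.0995, 0.218]
orientation: [-2.186, -2.255, 0.002]
force: [-0.7, -0.2, 0.1]
opening: 0.0651
t1.43 tcp [0.5014 0.0995 0.218 ] toolx 91.8 tilt 0.1 open 0.0651 F [-0.7 -0.2  0.1] q [ 0.1  -0.11  1.73  0.    1.52  0.06]
px [303.  26.] n2450 c=(0.4796,0.2707) L46 W44 yaw20.6 z95=0.0526 zmed=0.0478
px [473.  77.] n7070 c=(0.6327,0.2277) L130 W46 yaw-73.6 z95=0.0520 zmed=0.0468
px [399. 111.] n3851 c=(0.5683,0.1991) L72 W47 yaw-76.3 z95=0.0523 zmed=0.0479
px [222. 131.] n4542 c=(0.4185,0.1774) L52 W52 yaw28.4 z95=0.0979 zmed=0.0965
px [321. 213.] n4205 c=(0.5006,0.1039) L101 W46 yaw-88.6 z95=0.0522 zmed=0.0472
px [496. 307.] n1484 c=(0.6760,0.0181) L51 W17 yaw23.0 z95=0.0868 zmed=0.0586
```

```bash
python3 -m creep '[[-0.001,0.004,-0.036,0,0,0,0.3],[0,0,-0.036,0,0,0,0.3],[0,0,-0.036,0,0,0,0.3],[0,0,-0.036,0,0,0,0.3],[0,0,-0.028,0,0,0,0.3],[0,0,-0.016,0,0,0,0.3],[0,0,-0.008,0,0,0,0.3],[0,0,0,0,0,0,0.3]]'
python3 -m creep '[[0,0,0,0,0,0,0.8],[0,0,0,0,0,0,0.8],[0,0,0,0,0,0,0.8],[0,0,0,0,0,0,0.8],[0,0,0.01,0,0,0,0.8],[0,0,0.02,0,0,0,0.8],[0,0,0.02,0,0,0,0.8]]' 30
```

```text
t: 2.15
tool_pos: [0.4978, 0.1062, 0.0206]
orientation: [-2.179, -2.259, 0.005]
force: [0.5, 0.3, 1.2]
opening: 0.0653
t: 2.73
tool_pos: [0.4996, 0.105, 0.0736]
orientation: [-2.183, -2.259, 0.001]
force: [0.3, -0.3, -0.0]
opening: 0.0228
```

The fingers needed longer to close, about 73 mm/s, so I lifted too early. I'll check the part and re-grip.

```bash
python3 -m creep '[[0,0,0.03,0,0,0,0.3],[0,0,0.04,0,0,0,0.3],[0,0,0.04,0,0,0,0.3],[0,0,0.034,0,0,0,0.3],[0,0,0,0,0,0,0.3],[0,0,0,0,0,0,0.3],[0,0,0,0,0,0,0.3]]'; python3 look.py
```

```text
t: 3.32
tool_pos: [0.5001, 0.1051, 0.217]
orientation: [2.183, 2.259, 0.001]
force: [-0.2, -0.9, 0.3]
opening: 0.0636
t3.32 tcp [0.5001 0.1051 0.217 ] toolx 92.0 tilt 0.0 open 0.0636 F [-0.2 -0.9  0.3] q [ 0.11 -0.11  1.73  0.    1.52  0.07]
px [303.  29.] n2766 c=(0.4780,0.2746) L52 W46 yaw-69.4 z95=0.0526 zmed=0.0475
px [474.  82.] n7171 c=(0.6327,0.2278) L130 W47 yaw-73.6 z95=0.0522 zmed=0.0469
px [400. 118.] n3811 c=(0.5684,0.1991) L72 W46 yaw-76.4 z95=0.0524 zmed=0.0479
px [223. 138.] n4489 c=(0.4187,0.1776) L52 W52 yaw38.5 z95=0.0979 zmed=0.0966
px [322. 219.] n4190 c=(0.5005,0.1040) L101 W45 yaw-88.5 z95=0.0522 zmed=0.0472
px [494. 310.] n1096 c=(0.6762,0.0183) L51 W17 yaw23.1 z95=0.0768 zmed=0.0523
```

```bash
python3 -m creep '[[0,-0.001,-0.04,0,0,0,0.4],[0,0,-0.04,0,0,0,0.4],[0,0,-0.04,0,0,0,0.4],[0,0,-0.036,0,0,0,0.4],[0,0,-0.024,0,0,0,0.4],[0,0,-0.016,0,0,0,0.4],[0,0,0,0,0,0,0.8],[0,0,0,0,0,0,0.8],[0,0,0,0,0,0,0.8],[0,0,0,0,0,0,0.8]]' 30
python3 -m creep '[[0,0,0,0,0,0,0.8],[0,0,0,0,0,0,0.8]]'; python3 -c "from h import *;pose()"
```

```text
t: 4.2
tool_pos: [0.5012, 0.1043, 0.022]
orientation: [2.182, 2.258, 0.002]
force: [-0.1, -0.0, 0.1]
opening: 0.034
t: 4.37
tool_pos: [0.5012, 0.1042, 0.022]
orientation: [2.182, 2.258, 0.003]
force: [-0.4, 0.2, 3.6]
opening: 0.0331
t4.37 tcp [0.5012 0.1042 0.022 ] toolx 92.0 tilt 0.1 open 0.0331 F [-0.4  0.2  3.6] q [ 0.1   0.08  1.92 -0.    1.14  0.07]
```

```bash
python3 -m creep '[[0,0,0.03,0,0,0,0.8],[0,0,0.04,0,0,6.8,0.8],[0,-0.01,0.038,0,0,6.8,0.8],[0,-0.02,0.03,0,0,6.8,0.8],[-0.003,-0.025,0,0,0,6.8,0.8],[-0.003,-0.025,0,0,0,6.8,0.8],[-0.003,-0.025,0,0,0,6.8,0.8],[-0.003,-0.025,0,0,0,6.8,0.8],[-0.003,-0.025,0,0,0,6.8,0.8],[-0.003,-0.025,0,0,0,6.8,0.8]]'
python3 -m creep '[[-0.003,-0.02,0,0,0,6.8,0.8],[0,-0.015,0,0,0,6.8,0.8],[0,-0.002,0,0,0,6.8,0.8],[0,0,0,0,0,6.8,0.8],[0,0,0,0,0,0,0.8],[0,0,0,0,0,0,0.8]]'
cat > lookt.py <<'E'
from h import *
pose();p,d,W=cloud("wrist")
blobs(p,d,W,.012,.1,(.35,.75,-.34,-.06),minn=300)
E
python3 lookt.py
```

```text
t: 5.2
tool_pos: [0.482, -0.077, 0.1593]
orientation: [0.719, 3.057, -0.0]
force: [-0.3, 0.1, -0.7]
opening: 0.0333
t: 5.7
tool_pos: [0.4792, -0.1129, 0.159]
orientation: [-0.004, 3.141, -0.0]
force: [0.6, -0.4, -1.3]
opening: 0.0328
t5.70 tcp [ 0.4792 -0.1129  0.159 ] toolx -179.9 tilt 0.0 open 0.0328 F [ 0.6 -0.4 -1.3] q [-0.34 -0.13  1.86  0.    1.41 -1.91]
px [139. 315.] n600 c=(0.5605,-0.2777) L44 W7 yaw89.7 z95=0.0416 zmed=0.0262
```

```bash
python3 -m creep '[[0,0.001,-0.04,0,0,0,0.8],[0,0,-0.04,0,0,0,0.8],[0,0,-0.03,0,0,0,0.8],[0,0,-0.015,0,0,0,0.8],[0,0,-0.01,0,0,0,0.8],[0,0,-0.005,0,0,0,0.8],[0,0,-0.003,0,0,0,0.8],[0,0,0,0,0,0,0.8]]'; python3 -c "from h import *;pose()"
```

```text
t: 6.42
tool_pos: [0.4799, -0.112, 0.0163]
orientation: [-0.009, 3.14, -0.001]
force: [-0.1, -0.3, -0.7]
opening: 0.0331
t6.42 tcp [ 0.4799 -0.112   0.0163] toolx -179.7 tilt 0.1 open 0.0331 F [-0.1 -0.3 -0.7] q [-0.33  0.04  1.97  0.    1.13 -1.91]
```

```bash
python3 -m creep '[[0,0,-0.002,0,0,0,0.8],[0,0,0,0,0,0,0.8]]'; python3 -m creep '[[0,0,0,0,0,0,0.56],[0,0,0,0,0,0,0.56],[0,0,0.015,0,0,0,0.56],[0,0,0.025,0,0,0,0.5],[0,0,0.04,0,0,0,0.4],[0,0,0.04,0,0,0,0.4],[0,0,0.025,0,0,0,0.4],[0,0,0,0,0,0,0.4]]'; python3 lookt.py
```

```text
t: 6.58
tool_pos: [0.4802, -0.1122, 0.0147]
orientation: [-0.01, 3.14, -0.001]
force: [-0.7, -0.2, -0.6]
opening: 0.0336
t: 7.25
tool_pos: [0.4832, -0.1133, 0.1665]
orientation: [-0.01, 3.13, -0.006]
force: [0.3, -1.3, 0.6]
opening: 0.0554
t7.25 tcp [ 0.4832 -0.1133  0.1665] toolx -179.6 tilt 0.7 open 0.0554 F [ 0.3 -1.3  0.6] q [-0.33 -0.14  1.85 -0.    1.42 -1.91]
px [324. 223.] n5331 c=(0.4807,-0.1118) L101 W46 yaw-0.1 z95=0.0441 zmed=0.0392
px [146. 309.] n1009 c=(0.5603,-0.2764) L47 W16 yaw72.3 z95=0.0435 zmed=0.0311
px [324. 332.] n1878 c=(0.5932,-0.1107) L46 W46 yaw0.5 z95=0.0440 zmed=0.0369
px [324. 406.] n979 c=(0.6706,-0.1101) L51 W45 yaw-0.3 z95=0.0439 zmed=0.0414
```

```bash
python3 -m creep '[[0,0.0396,0.005,0,0,-6.97,0.4],[0,0.0396,0.005,0,0,-6.97,0.4],[0,0.0396,0.005,0,0,-6.97,0.4],[0,0.0396,0.005,0,0,-6.97,0.4],[0,0.0396,0,0,0,-6.97,0.4],[0,0.0396,0,0,0,-6.97,0.4],[0,0.0396,0,0,0,-6.97,0.4],[-0.003,0.0396,0,0,0,-6.97,0.4],[-0.002,0.0396,0,0,0,-6.97,0.4],[0,0.0396,0,0,0,-6.97,0.4]]'; python3 -m creep '[[0,0,0,0,0,0,0.4],[0,0,0,0,0,0,0.4]]'; python3 look.py
```

```text
t: 8.13
tool_pos: [0.4746, 0.2512, 0.1755]
orientation: [-1.655, -2.669, 0.002]
force: [0.8, -0.4, 0.1]
opening: 0.0559
t: 8.3
tool_pos: [0.4747, 0.2513, 0.1753]
orientation: [-1.642, -2.676, 0.003]
force: [-0.5, -0.0, 0.3]
opening: 0.0557
t8.30 tcp [0.4747 0.2513 0.1753] toolx 116.9 tilt 0.1 open 0.0557 F [-0.5 -0.   0.3] q [ 0.39 -0.01  1.72 -0.    1.44 -0.08]
px [339. 196.] n4225 c=(0.4743,0.2837) L71 W46 yaw-69.4 z95=0.0523 zmed=0.0479
px [213. 280.] n4258 c=(0.4136,0.1816) L53 W45 yaw53.2 z95=0.0974 zmed=0.0957
px [471. 287.] n2794 c=(0.6238,0.2554) L74 W45 yaw-73.4 z95=0.0517 zmed=0.0459
px [372. 330.] n1338 c=(0.5489,0.1942) L67 W33 yaw-53.0 z95=0.0517 zmed=0.0431
```

```bash
python3 -m creep '[[0,0.0325,0,0,0,-6.3,0.4],[0,0,-0.04,0,0,0,0.4],[0,0,-0.04,0,0,0,0.4],[0,0,-0.037,0,0,0,0.4],[0,0,-0.022,0,0,0,0.4],[0,0,-0.014,0,0,0,0.4],[0,0,0,0,0,0,0.4],[0,0,0,0,0,0,0.8],[0,0,0,0,0,0,0.8],[0,0,0,0,0,0,0.8]]' 30
python3 -m creep '[[0,0,0,0,0,0,0.8],[0,0,0,0,0,0,0.8],[0,0,0,0,0,0,0.8]]'; python3 -c "from h import *;pose()"
```

```text
t: 9.18
tool_pos: [0.4774, 0.2823, 0.0257]
orientation: [1.792, 2.578, 0.004]
force: [0.1, 0.0, 0.5]
opening: 0.0404
t: 9.43
tool_pos: [0.4772, 0.2826, 0.0256]
orientation: [1.792, 2.578, 0.003]
force: [0.1, -1.6, 6.4]
opening: 0.033
t9.43 tcp [0.4772 0.2826 0.0256] toolx 110.4 tilt 0.2 open 0.0330 F [ 0.1 -1.6  6.4] q [ 0.44  0.19  1.8  -0.    1.16  0.09]
```

```bash
python3 -m creep '[[0,0,0.03,0,0,0,0.8],[0,0,0.04,0,0,0,0.8],[0,-0.02,0.035,0,0,6.96,0.8],[0.005,-0.036,0.015,0,0,6.96,0.8],[0.005,-0.04,0.01,0,0,6.96,0.8],[0.005,-0.04,0,0,0,6.96,0.8],[0.005,-0.04,0,0,0,6.96,0.8],[0.005,-0.04,0,0,0,6.96,0.8],[0.005,-0.04,0,0,0,6.96,0.8],[0.005,-0.04,0,0,0,6.96,0.8]]'
python3 -m creep '[[0.005,-0.04,0,0,0,6.96,0.8],[0.005,-0.04,0,0,0,6.96,0.8],[0.01,-0.04,0,0,0,0,0.8],[0.01,-0.04,0,0,0,0,0.8],[0,-0.024,0,0,0,0,0.8],[0,0,0,0,0,0,0.8],[0,0,0,0,0,0,0.8]]'; python3 lookt.py
```

```text
t: 10.27
tool_pos: [0.5091, 0.0055, 0.1535]
orientation: [0.47, 3.105, 0.0]
force: [-0.2, 0.1, -1.1]
opening: 0.0336
t: 10.85
tool_pos: [0.5384, -0.1725, 0.1529]
orientation: [0.13, 3.139, 0.0]
force: [0.1, 0.5, -1.1]
opening: 0.0333
t10.85 tcp [ 0.5384 -0.1725  0.1529] toolx 175.3 tilt 0.0 open 0.0333 F [ 0.1  0.5 -1.1] q [-0.4   0.08  1.67  0.    1.4  -1.89]
px [392. 152.] n6771 c=(0.4809,-0.1119) L101 W46 yaw0.1 z95=0.0443 zmed=0.0396
px [205. 288.] n2720 c=(0.5853,-0.2780) L55 W44 yaw0.5 z95=0.0439 zmed=0.0379
px [401. 283.] n2132 c=(0.5952,-0.1115) L51 W47 yaw-4.2 z95=0.0442 zmed=0.0392
```

```bash
python3 -m creep '[[-0.001,-0.0243,0,0,0,4.8,0.8],[0,0,-0.035,0,0,0,0.8],[0,0,-0.04,0,0,0,0.8],[0,0,-0.03,0,0,0,0.8],[0,0,-0.014,0,0,0,0.8],[0,0,-0.008,0,0,0,0.8],[0,0,-0.005,0,0,0,0.8],[0,0,-0.002,0,0,0,0.8],[0,0,0,0,0,0,0.8]]'; python3 -c "from h import *;pose()"
```

```text
t: 11.65
tool_pos: [0.5385, -0.1954, 0.0199]
orientation: [-0.007, 3.14, -0.001]
force: [0.5, 0.4, -0.2]
opening: 0.0331
t11.65 tcp [ 0.5385 -0.1954  0.0199] toolx -179.8 tilt 0.1 open 0.0331 F [ 0.5  0.4 -0.2] q [-0.44  0.24  1.74  0.    1.15 -2.01]
```

```bash
python3 -m creep '[[0,0,-0.002,0,0,0,0.8],[0,0,0,0,0,0,0.56],[0,0,0,0,0,0,0.56],[0,0,0.015,0,0,0,0.56],[0,0,0.03,0,0,0,0.5],[0,0,0.04,0,0,0,0.46],[0,0,0.04,0,0,0,0.46],[0,0.01,0.03,0,0,0,0.46],[0,0,0,0,0,0,0.46]]'; python3 lookt.py
python3 -m creep '[[0,0.038,0,0,0,-6.95,0.46],[0,0.038,0,0,0,-6.95,0.46],[0,0.038,0,0,0,-6.95,0.46],[0,0.038,0,0,0,-6.95,0.46],[0.005,0.038,0,0,0,-6.95,0.46],[0.005,0.038,0,0,0,-6.95,0.46],[0.005,0.038,0,0,0,-6.95,0.46],[0.005,0.038,0,0,0,-6.95,0.46],[0.005,0.038,0,0,0,-6.95,0.46],[0.005,0.038,0,0,0,-6.95,0.46]]'
python3 -m creep '[[0,0,0,0,0,-6.95,0.46],[0,0,0,0,0,0,0.46]]'; python3 look.py
```

```text
t: 12.4
tool_pos: [0.5418, -0.1866, 0.1813]
orientation: [-0.006, 3.129, -0.008]
force: [0.3, 0.0, 1.0]
opening: 0.0503
t12.40 tcp [ 0.5418 -0.1866  0.1813] toolx -179.8 tilt 0.8 open 0.0503 F [0.3 0.  1. ] q [-0.42  0.06  1.63  0.    1.44 -2.  ]
px [410. 151.] n5677 c=(0.4813,-0.1118) L100 W46 yaw-0.1 z95=0.0444 zmed=0.0396
px [312. 218.] n3683 c=(0.5370,-0.1955) L71 W46 yaw0.1 z95=0.0442 zmed=0.0398
px [222. 270.] n2900 c=(0.5990,-0.2783) L83 W46 yaw0.9 z95=0.0439 zmed=0.0390
px [404. 270.] n1801 c=(0.5967,-0.1111) L53 W46 yaw-1.8 z95=0.0442 zmed=0.0386
px [314. 304.] n3439 c=(0.6226,-0.1945) L73 W45 yaw0.9 z95=0.0442 zmed=0.0410
t: 13.28
tool_pos: [0.5664, 0.1859, 0.1707]
orientation: [-1.753, -2.606, 0.002]
force: [0.7, -0.9, 0.2]
opening: 0.0502
t: 13.45
tool_pos: [0.5662, 0.1864, 0.1705]
orientation: [-1.903, -2.498, 0.002]
force: [-0.1, 0.1, -0.0]
opening: 0.0505
t13.45 tcp [0.5662 0.1864 0.1705] toolx 105.4 tilt 0.1 open 0.0505 F [-0.1  0.1 -0. ] q [ 0.23  0.15  1.56  0.    1.44 -0.04]
px [411. 201.] n7359 c=(0.6328,0.2281) L131 W46 yaw-73.6 z95=0.0520 zmed=0.0470
px [124. 200.] n7197 c=(0.4190,0.1789) L52 W52 yaw71.4 z95=0.0978 zmed=0.0962
px [328. 217.] n4228 c=(0.5682,0.1993) L71 W46 yaw-76.3 z95=0.0523 zmed=0.0479
px [384. 423.] n1352 c=(0.6724,0.0179) L48 W14 yaw30.3 z95=0.0660 zmed=0.0490
```

```bash
python3 -m creep '[[0.002,0.013,0,0,0,-1.7,0.46],[0,0,-0.04,0,0,0,0.46],[0,0,-0.04,0,0,0,0.46],[0,0,-0.035,0,0,0,0.46],[0,0,-0.02,0,0,0,0.46],[0,0,-0.013,0,0,0,0.46],[0,0,0,0,0,0,0.46],[0,0,0,0,0,0,0.8],[0,0,0,0,0,0,0.8],[0,0,0,0,0,0,0.8]]' 30
python3 -m creep '[[0,0,0,0,0,0,0.8],[0,0,0,0,0,0,0.8]]'; python3 -c "from h import *;pose()"
```

```text
t: 14.33
tool_pos: [0.571, 0.1976, 0.0264]
orientation: [1.935, 2.472, 0.005]
force: [-1.0, -0.2, 0.5]
opening: 0.0348
t: 14.5
tool_pos: [0.5709, 0.1977, 0.0263]
orientation: [1.935, 2.471, 0.005]
force: [-0.9, -1.2, 7.0]
opening: 0.0336
t14.50 tcp [0.5709 0.1977 0.0263] toolx 103.9 tilt 0.2 open 0.0336 F [-0.9 -1.2  7. ] q [ 0.25  0.31  1.65 -0.    1.18  0.01]
```

```bash
python3 -m creep '[[0,0,0.03,0,0,0,0.8],[0,0,0.04,0,0,0,0.8],[-0.005,-0.015,0.035,0,0,6.95,0.8],[-0.01,-0.034,0.015,0,0,6.95,0.8],[-0.01,-0.036,0.01,0,0,6.95,0.8],[-0.012,-0.038,0,0,0,6.95,0.8],[-0.012,-0.038,0,0,0,6.95,0.8],[-0.012,-0.038,0,0,0,6.95,0.8],[-0.012,-0.038,0,0,0,6.95,0.8],[-0.012,-0.038,0,0,0,6.95,0.8]]'
python3 -m creep '[[-0.012,-0.038,0,0,0,6.95,0.8],[-0.012,-0.038,0,0,0,6.95,0.8],[-0.012,-0.038,0,0,0,6.6,0.8],[-0.008,-0.006,0,0,0,0,0.8],[0,0,0,0,0,0,0.8],[0,0,0,0,0,0,0.8]]'; python3 lookt.py
```

```text
t: 15.33
tool_pos: [0.4878, -0.067, 0.1548]
orientation: [0.611, 3.08, -0.0]
force: [0.5, 0.1, -1.4]
opening: 0.0336
t: 15.83
tool_pos: [0.4479, -0.1755, 0.1543]
orientation: [0.118, 3.138, 0.0]
force: [0.3, 0.2, -0.4]
opening: 0.0337
t15.83 tcp [ 0.4479 -0.1755  0.1543] toolx 175.7 tilt 0.1 open 0.0337 F [ 0.3  0.2 -0.4] q [-0.48 -0.16  1.89  0.    1.41 -1.98]
px [400. 253.] n4571 c=(0.4808,-0.1118) L102 W46 yaw0.3 z95=0.0440 zmed=0.0392
px [317. 417.] n1845 c=(0.6256,-0.1945) L64 W46 yaw0.8 z95=0.0439 zmed=0.0420
```

```bash
python3 -m creep '[[-0.005,-0.0205,0,0,0,4.5,0.8],[0,0,-0.035,0,0,0,0.8],[0,0,-0.04,0,0,0,0.8],[0,0,-0.03,0,0,0,0.8],[0,0,-0.015,0,0,0,0.8],[0,0,-0.008,0,0,0,0.8],[0,0,-0.005,0,0,0,0.8],[0,0,-0.001,0,0,0,0.8],[0,0,0,0,0,0,0.8]]'; python3 -c "from h import *;pose()"
```

```text
t: 16.63
tool_pos: [0.444, -0.196, 0.021]
orientation: [-0.011, 3.14, -0.001]
force: [-0.1, -0.7, -1.8]
opening: 0.0331
t16.63 tcp [ 0.444 -0.196  0.021] toolx -179.6 tilt 0.1 open 0.0331 F [-0.1 -0.7 -1.8] q [-0.52  0.02  1.99  0.    1.13 -2.1 ]
```

```bash
python3 -m creep '[[0,0,-0.003,0,0,0,0.8],[0,0,0,0,0,0,0.56],[0,0,0,0,0,0,0.56],[0,0,0.015,0,0,0,0.56],[0,0,0.03,0,0,0,0.5],[0,0,0.04,0,0,0,0.46],[0,0,0.04,0,0,0,0.46],[0,0,0.035,0,0,0,0.46],[0,0,0,0,0,0,0.46]]'; python3 lookt.py
python3 -m creep '[[0.008,0.036,0.005,0,0,-6.75,0.4],[0.008,0.036,0.005,0,0,-6.75,0.4],[0.01,0.036,0,0,0,-6.75,0.4],[0.01,0.036,0,0,0,-6.75,0.4],[0.015,0.036,0,0,0,-6.75,0.4],[0.019,0.036,0,0,0,-6.75,0.4],[0.019,0.036,0,0,0,-6.75,0.4],[0.02,0.036,0,0,0,-6.75,0.4],[0.02,0.036,0,0,0,-6.75,0.4],[0.02,0.036,0,0,0,-6.75,0.4]]'
python3 -m creep '[[0.02,0.034,0,0,0,-6.75,0.4],[0.015,0.02,0,0,0,0,0.4],[0,0,0,0,0,0,0.4],[0,0,0,0,0,0,0.4]]'; python3 look.py
```

```text
t: 17.38
tool_pos: [0.447, -0.1985, 0.1864]
orientation: [-0.01, 3.13, -0.011]
force: [0.2, -0.3, 0.9]
opening: 0.0507
t17.38 tcp [ 0.447  -0.1985  0.1864] toolx -179.6 tilt 0.8 open 0.0507 F [ 0.2 -0.3  0.9] q [-0.52 -0.17  1.85 -0.    1.45 -2.1 ]
px [325. 217.] n3626 c=(0.4425,-0.1962) L71 W46 yaw0.4 z95=0.0443 zmed=0.0398
px [416. 248.] n3860 c=(0.4805,-0.1120) L101 W46 yaw-0.3 z95=0.0441 zmed=0.0391
px [325. 313.] n3407 c=(0.5456,-0.1952) L90 W45 yaw0.6 z95=0.0439 zmed=0.0383
px [253. 419.] n1246 c=(0.6589,-0.2654) L69 W40 yaw-16.8 z95=0.0436 zmed=0.0389
px [325. 407.] n1028 c=(0.6410,-0.1943) L46 W37 yaw88.9 z95=0.0440 zmed=0.0424
px [394. 415.] n763 c=(0.6591,-0.1228) L72 W26 yaw17.5 z95=0.0439 zmed=0.0385
t: 18.27
tool_pos: [0.5875, 0.1513, 0.1851]
orientation: [-1.682, -2.652, 0.002]
force: [1.1, -1.1, 1.2]
opening: 0.0553
t: 18.6
tool_pos: [0.6219, 0.2043, 0.1843]
orientation: [-1.825, -2.555, 0.004]
force: [0.2, -0.1, -0.3]
opening: 0.0557
t18.60 tcp [0.6219 0.2043 0.1843] toolx 108.9 tilt 0.2 open 0.0557 F [ 0.2 -0.1 -0.3] q [ 0.24  0.3   1.36 -0.    1.49 -0.09]
px [343. 202.] n6586 c=(0.6326,0.2281) L131 W46 yaw-73.6 z95=0.0521 zmed=0.0471
px [ 60. 184.] n7684 c=(0.4194,0.1797) L52 W52 yaw-83.6 z95=0.0978 zmed=0.0956
px [315. 420.] n1825 c=(0.6801,0.0170) L55 W22 yaw12.7 z95=0.0767 zmed=0.0553
```

```bash
python3 -m creep '[[0.009,0.024,0,0,0,-2.5,0.4],[0,0,-0.04,0,0,0,0.4],[0,0,-0.04,0,0,0,0.4],[0,0,-0.04,0,0,0,0.4],[0,0,-0.029,0,0,0,0.4],[0,0,-0.015,0,0,0,0.4],[0,0,0,0,0,0,0.4],[0,0,0,0,0,0,0.8],[0,0,0,0,0,0,0.8],[0,0,0,0,0,0,0.8]]' 40
python3 -m creep '[[0,0,0,0,0,0,0.8],[0,0,0,0,0,0,0.8],[0,0,0,0,0,0,0.8]]'; python3 -c "from h import *;pose()"
```

```text
t: 19.48
tool_pos: [0.6339, 0.2278, 0.0261]
orientation: [1.882, 2.511, 0.007]
force: [0.7, 0.0, 0.5]
opening: 0.0404
t: 19.73
tool_pos: [0.6335, 0.2279, 0.0255]
orientation: [1.882, 2.512, 0.005]
force: [-0.6, -1.8, 6.8]
opening: 0.0328
t19.73 tcp [0.6335 0.2279 0.0255] toolx 106.3 tilt 0.3 open 0.0328 F [-0.6 -1.8  6.8] q [ 0.27  0.47  1.44 -0.    1.22 -0.02]
```

```bash
python3 -m creep '[[0,0,0.03,0,0,0,0.8],[0,0,0.04,0,0,0,0.8],[-0.01,-0.015,0.035,0,0,6.9,0.8],[-0.018,-0.028,0.02,0,0,6.9,0.8],[-0.018,-0.032,0.01,0,0,6.9,0.8],[-0.018,-0.034,0.01,0,0,6.9,0.8],[-0.018,-0.036,0,0,0,6.9,0.8],[-0.018,-0.036,0,0,0,6.9,0.8],[-0.01,-0.039,0,0,0,6.9,0.8],[-0.01,-0.039,0,0,0,6.9,0.8]]'
python3 -m creep '[[-0.01,-0.039,0,0,0,6.9,0.8],[-0.01,-0.039,0,0,0,6.9,0.8],[-0.01,-0.039,0,0,0,5,0.8],[-0.01,-0.039,0,0,0,0,0.8],[0,-0.039,0,0,0,0,0.8],[0,-0.04,0,0,0,0,0.8],[0,-0.013,0,0,0,0,0.8],[0,0,0,0,0,0,0.8],[0,0,0,0,0,0,0.8]]'; python3 lookt.py
```

```text
t: 20.57
tool_pos: [0.5127, -0.0272, 0.1688]
orientation: [0.523, 3.095, -0.0]
force: [0.9, -1.1, -1.4]
opening: 0.0332
t: 21.32
tool_pos: [0.4752, -0.2678, 0.1679]
orientation: [0.054, 3.141, 0.0]
force: [0.1, 0.5, -1.4]
opening: 0.0334
t21.32 tcp [ 0.4752 -0.2678  0.1679] toolx 178.0 tilt 0.0 open 0.0334 F [ 0.1  0.5 -1.4] q [-0.61  0.01  1.71  0.    1.42 -2.14]
px [404. 188.] n4242 c=(0.4426,-0.1963) L71 W46 yaw-0.1 z95=0.0444 zmed=0.0401
px [499. 228.] n5547 c=(0.4808,-0.1131) L101 W45 yaw0.1 z95=0.0443 zmed=0.0393
px [405. 279.] n2598 c=(0.5342,-0.1959) L67 W46 yaw-0.1 z95=0.0441 zmed=0.0392
```

```bash
python3 -m creep '[[-0.001,-0.0118,0,0,0,2.4,0.8],[0,0,-0.04,0,0,0,0.8],[0,0,-0.04,0,0,0,0.8],[0,0,-0.035,0,0,0,0.8],[0,0,-0.015,0,0,0,0.8],[0,0,-0.01,0,0,0,0.8],[0,0,-0.006,0,0,0,0.8],[0,0,-0.001,0,0,0,0.8],[0,0,0,0,0,0,0.8]]'; python3 -c "from h import *;pose()"
```

```text
t: 22.12
tool_pos: [0.4752, -0.2792, 0.0218]
orientation: [-0.015, 3.14, -0.002]
force: [-0.4, -0.2, -1.6]
opening: 0.0333
t22.12 tcp [ 0.4752 -0.2792  0.0218] toolx -179.4 tilt 0.1 open 0.0333 F [-0.4 -0.2 -1.6] q [-0.62  0.18  1.81  0.    1.15 -2.2 ]
```

```bash
python3 -m creep '[[0,0,-0.0035,0,0,0,0.8],[0,0,0,0,0,0,0.8],[0,0,0,0,0,0,0.56],[0,0,0,0,0,0,0.56],[0,0,0.015,0,0,0,0.56],[0,0,0.03,0,0,0,0.5],[0,0,0.04,0,0,0,0.46],[0,0,0.04,0,0,0,0.46],[0,0,0.03,0,0,0,0.46],[0,0,0,0,0,0,0.46]]'; python3 lookt.py
python3 -m creep '[[-0.01,0.03,0.03,0,0,0,0.4],[-0.01,0.04,0,0,0,0,0.4],[-0.01,0.04,0,0,0,0,0.4],[-0.01,0.04,0,0,0,0,0.4],[0,0.04,0,0,0,0,0.4],[0,0.04,0,0,0,0,0.4],[0,0.04,0,0,0,0,0.4],[0,0.04,0,0,0,0,0.4],[0,0.03,0,0,0,0,0.4],[0,0,0,0,0,0,0.4]]'
python3 - <<'E'
from h import *
p,d,W=cloud("top");cv2.imwrite("pics/end.png",cv2.resize(p[150:350,150:480,::-1],None,fx=2.4,fy=2.4));pose()
blobs(p,d,W,.03,.2,(.3,.8,-.45,.3),grey=False)
E
```

```text
t: 22.95
tool_pos: [0.4779, -0.282, 0.1812]
orientation: [-0.014, 3.131, -0.012]
force: [0.6, -0.3, 0.1]
opening: 0.0503
t22.95 tcp [ 0.4779 -0.282   0.1812] toolx -179.5 tilt 0.8 open 0.0503 F [ 0.6 -0.3  0.1] q [-0.63  0.02  1.68 -0.    1.44 -2.21]
px [420. 185.] n3922 c=(0.4425,-0.1964) L71 W46 yaw0.5 z95=0.0444 zmed=0.0400
px [326. 217.] n6137 c=(0.4748,-0.2797) L131 W46 yaw0.4 z95=0.0440 zmed=0.0391
px [510. 227.] n5188 c=(0.4809,-0.1134) L101 W44 yaw-0.2 z95=0.0443 zmed=0.0392
px [416. 273.] n2350 c=(0.5364,-0.1959) L71 W46 yaw-0.2 z95=0.0442 zmed=0.0391
px [325. 325.] n2269 c=(0.5880,-0.2788) L61 W46 yaw0.2 z95=0.0438 zmed=0.0376
px [493. 315.] n347 c=(0.5718,-0.1121) L44 W3 yaw-87.8 z95=0.0293 zmed=0.0226
px [325. 409.] n1220 c=(0.6724,-0.2766) L50 W40 yaw88.9 z95=0.0438 zmed=0.0395
t: 23.83
tool_pos: [0.4337, 0.0641, 0.1997]
orientation: [0.021, -3.14, -0.003]
force: [-0.9, -0.1, -1.5]
opening: 0.0559
t23.88 tcp [0.4338 0.0618 0.1997] toolx -179.2 tilt 0.1 open 0.0561 F [ 0.2 -1.4 -0.5] q [ 0.02 -0.31  1.94  0.    1.52 -1.56]
px [324. 187.] n596 c=(0.6820,-0.0034) L55 W53 yaw-83.4 z95=0.1705 zmed=0.1134
px [442. 216.] n793 c=(0.6234,-0.2781) L131 W40 yaw0.3 z95=0.0454 zmed=0.0393
px [370. 216.] n616 c=(0.6215,-0.1131) L102 W40 yaw0.3 z95=0.0464 zmed=0.0400
px [406. 216.] n475 c=(0.6225,-0.1955) L71 W40 yaw-0.2 z95=0.0464 zmed=0.0409
px [406. 252.] n450 c=(0.5372,-0.1963) L69 W42 yaw-0.1 z95=0.0455 zmed=0.0397
px [443. 280.] n791 c=(0.4743,-0.2798) L130 W40 yaw-0.8 z95=0.0451 zmed=0.0383
px [371. 276.] n620 c=(0.4805,-0.1131) L100 W42 yaw0.9 z95=0.0458 zmed=0.0391
px [407. 293.] n461 c=(0.4431,-0.1970) L69 W40 yaw0.2 z95=0.0460 zmed=0.0397
px [333. 321.] n233 c=(0.3819,-0.0257) L46 W36 yaw0.5 z95=0.0933 zmed=0.0890
```

View pics/end.png

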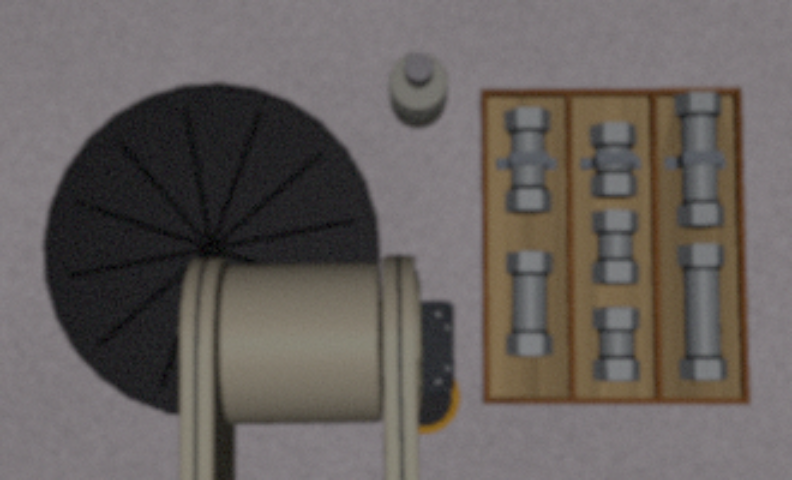

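The picture shows all four couplers flat and straight in their lanes: medium (530,303), shorts (615,245) and (615,343), long (702,312). The bottle is standing, and the arm is clear of everything.

```bash
python3 -c "
from plant import robot;print(robot.close_job())"
```

```text
the job is handed in; nothing more can be done
None
```

All four couplers are in the lanes that match their lengths, and I handed the job in at about 24 s of the 72 s allowed; no verdict came back.

**Last check:** in the final wrist and top views, each coupler was within about 2 mm sideways and 1.5° of its sample's line. All lay at the same height as the samples. Along the lane, the middles measured from their samples' middles were:

| Coupler | Position along the lane |
|---|---|
| Long | −149 mm |
| Medium | −141 mm |
| Short, nearer the sample | −85 mm |
| Short, farther from the sample | −179 mm |

- **Bystanders:** the bottle measured the same at start and end. In the last top view the arm hid the tin and half hid the socket. The tin had not moved in the earlier wrist views, to within about 2 mm apart from one partly hidden view that read about 6 mm off. I have no full final view of the socket, but the arm was never near it.
- **Missed first grip:** on the medium coupler I lifted before the fingers had closed. The part had not moved, and I gripped it again with a longer close.
- **Disagreements:** the top and wrist cameras differed by 2–4 mm in y over the cover, so I used the wrist view for the grips. Short_a lay beside the long coupler, not with an end to its barrel as described. I took it out first with the jaws partly open.

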